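# Clear the carton from under the food mill's lever, then hold the lever in the green

## Robot

A 6-joint arm with a two-finger parallel gripper is mounted at the origin on the work surface. World frame = base frame: x ahead of the robot, y to its left, z up, the work surface at z = 0. Lengths are in mm, angles in rad, forces in N, time in s.
With the tool pointing down it reaches from about 325 to 750 mm from the base axis. Payload 7.6 kg.
Tool frame: the origin (TCP) lies midway between the tips of the shut fingers; the grasp point (between the pads) lies 19 mm behind it; x points along the fingers, y is the direction in which the jaws open and shut, and the axes are right-handed (so a half turn about x gives the same grasp; the last joint's range is limited). The gripper opens to 85 mm and grips with 20 to 120 N. Pads are 22 mm wide; open, the fingers measure 114 mm over their backs; the gripper's body (76 mm by 85 mm) begins 54 mm behind the grasp point. The pads swing forward as they close: fully open they stand 13 mm farther back than shut.
Start: joints at [1.206, 0.052, 1.401, -0, 1.689, -0.07], TCP at [152.521, 502.377, 231.323] pointing down, gripper open.
Joint ranges: [-2.9, 2.9], [-0.91, 2.17], [0.12, 2.37], [-1.06, 4.2], [0.26, 2.73], [-2.93, 2.93]. Speed limits (rad/s): [2.57, 2.57, 3.01, 3.14, 3.14, 3.14].

## Interface

Orientations are given as a unit quaternion [w, x, y, z].
In Python, from station import bot, vision, sign_off gives the robot as it stands.
- The arm moves only by the tool drive_tool, never from a script. Its argument "deltas" is a list of rows, each an object of numbers: "gripper": the closure, from 0 (fully open) to 1 (shut); "tx", "ty", "tz": the shift along the tool's x, y, z in cm; "spin": the turn about the tool's x in rad. In form: [{"gripper": .., "tx": .., "ty": .., "tz": .., "spin": ..}, ...]. A call has 1 to 12 rows; each row is the pose to reach, as a shift and turn from the pose commanded when the call began, along the tool's axes at that moment; what a row does not reach only later rows make up. A row lasts 1/10 s, in which the tool goes at most 50 mm and 8.59 degrees, less where a joint would pass 70% of its speed; a pose out of reach is approached as far as the arm can. A call with a gripper value outside its range is refused whole. The fingers move at their own pace and stop on an object; "squeeze" is the grip in N (left out, the last holds). Time passes only in rows, so rows that repeat a pose let the fingers close. It gives the time, the measured TCP pose, the force and the opening at its end, in the units of the state.
- bot.sense(): the state, without advancing time (a new reading comes with each control period).
- vision.read_camera(name): name is "scene" or "top" or "wrist"; returns a dict with "img" (384x512x3 uint8, red, green, blue), "vfov" (degrees; the focal length in pixels is half the picture's height over the tangent of half this angle, whatever the lens; pixels are square), "cx", "cy" (the principal point, pixels), "rvec" (rotation vector, rad) and "tvec" (3), from world to camera coordinates, as OpenCV has them. Camera axes: x right, y down, z forward; pixel columns grow to the right and rows downward; lengths in mm; the calibration is good to about 2 mm. A picture is of the moment at which its call begins. There is no depth.
- sign_off(): hands the job in, once; it reports no verdict.
The state is a dict: "clock": time; "joints": joint angles; "qd": joint speeds; "joint_torque": joint torques, N m; "position": TCP position; "eef_rot": TCP orientation; "contact_force": force on the tool from outside, world axes, zero at the start; "wrist_torque": the same for the moment, N m; "width": opening from 0.0 (shut) to 1.0 (fully open).
Only numpy, scipy, OpenCV 4.12 (cv2) and the standard library are available. Lean on these libraries where they do the work, as an engineer would, in place of code of your own. Each camera call takes 0.05 s, during which the arm holds its last target.

## Task

The food mill on the kitchen counter runs only while its spring-loaded lever is held down, and a blue carton is in the lever's way. Pull the carton out from under the lever and stand it, the same way up, on the wooden chopping board and let go of it; then press the lever down until its orange pointer is in the green part of the dial, never so far as into the red, and keep it there: finish while still holding the lever in the green. Leave the glass bowl, the sink strainer and the red-capped jar where they are.

Things in the scene. Friction and masses are not known exactly. Their poses are not given: they have to be found in the camera images.
- mill: White food mill fixed to the counter, housing 150 mm high with a clear hopper on top (to 260 mm). Origin on the counter straight below the lever's hinge axis, which is 60 mm higher and parallel to its x axis; z up; y points along the lever to its free end. Housing: from 166 mm behind (-y) to 46 mm in front (+y) of the origin, 81 mm to either side.
- dial (a point): Middle of the dial's green part, 230 mm above the counter, over the hinge; the dial is about 90 mm wide and 50 mm high, its top 255 mm above the counter. It is white, green, red in that order towards the mill's +y; the orange pointer fixed to the lever moves along it as the lever is pressed.
- lever (a joint): Hold-to-run lever's angle, rad: 0 at rest, raised by its spring; grows as the free end is pressed down; stop at 0.48. Green 0.22 to 0.36, then red. At angle a it slopes up from the hinge by (0.25 - a). Springs back when let go; at the pad about 4 N starts it, 7 to 9 N holds it in the green. The carton under it stops it at about 0.13.
- lever_pad (a point): Middle of the top face of the black pad at the lever's free end, where one presses; moves with the lever. 170 mm from the hinge axis along the lever; pad 36 mm wide, 66 mm long (ends 200 mm from the axis), 16 mm thick. About 110 mm above the counter at rest, 61 mm in mid-green.
- carton_center (a point): Centre of the loose stiff blue carton (white panel, yellow stripe): 150 mm long (x axis), 45 mm wide (y), 70 mm high (z), about 0.2 kg. Stands on the counter crosswise under the lever pad, its ends sticking out on both sides, with about 15 mm of air to the lever at rest. Slid clear past the lever's free end, it can be lifted.
- board: Oak chopping board fixed to the counter: 280 mm (its x axis) x 200 mm (its y axis), 15 mm thick. Origin at the centre of its underside, on the counter.
- bowl: Clear glass bowl, 130 mm across, 60 mm high, loose; origin at the centre of its underside. Leave alone.
- strainer: Small steel sink strainer cup, 90 mm across, 30 mm high, loose; origin at the centre of its underside. Leave alone.
- jar: Jar with red cap, 48 mm across, 100 mm high, loose; origin at the centre of its underside. Leave alone.
Not all that is in view belongs to the job. Of the things like the part that bears carton_center, leave any that is purple or turquoise; of the rest the smaller one is meant.

How it is judged:
By the outcome, as a careful person would: the job done as asked, in the order asked, and still so for the second after the job is handed in, while the arm keeps its last pose, push and grip.
It also fails if it takes over 64 s, if anything falls off the work surface, if the arm or the gripper's body presses on something with over 40 N, if the wrist force passes 120 N, or if a joint passes its speed limit or range.

## Working session

There is one attempt and no reset: what is moved stays moved. The work goes in short steps, Python scripts to look and compute and a tool call to move; the robot and the scene stay as the last step left them, time stands still between calls to the robot, and variables do not carry over. Pictures are saved under pics/ and viewed, and the job is handed in when it is done.

Besides the shell and the picture viewer there is one more tool, called as name(argument=value, ...), one argument or row to a line, values as JSON. drive_tool: Moves the arm, as the interface text tells. Its arguments: {"type":"object","properties":{"deltas":{"type":"array","items":{"type":"object","properties":{"gripper":{"type":"number"},"tx":{"type":"number"},"ty":{"type":"number"},"tz":{"type":"number"},"spin":{"type":"number"}}}},"squeeze":{"type":"number"}},"required":["deltas"]}

```bash
mkdir -p pics; ls
cat > h.py <<'E'
import numpy as np, cv2, pickle
from station import bot, vision, sign_off
def grab(n,tag):
    c=vision.read_camera(n); pickle.dump(c,open(f'pics/{tag}.pkl','wb'))
    cv2.imwrite(f'pics/{tag}.png',cv2.resize(c['img'][:,:,::-1],(768,576),interpolation=cv2.INTER_CUBIC)); return c
def ld(tag): return pickle.load(open(f'pics/{tag}.pkl','rb'))
def K(c):
    f=c['img'].shape[0]/2/np.tan(np.radians(c['vfov'])/2); return np.array([[f,0,c['cx']],[0,f,c['cy']],[0,0,1.]])
def ray(c,u,v):
    R=cv2.Rodrigues(np.array(c['rvec'],float))[0]; t=np.array(c['tvec'],float).ravel()
    return -R.T@t, R.T@np.linalg.inv(K(c))@np.array([u,v,1.])
def at_z(c,u,v,z):
    o,d=ray(c,u,v); return o+d*(z-o[2])/d[2]
def proj(c,P):
    return cv2.projectPoints(np.array(P,float).reshape(-1,1,3),np.array(c['rvec'],float),np.array(c['tvec'],float),K(c),None)[0].reshape(-1,2)
E
python3 - <<'E'
from h import *
for n in('scene','top','wrist'):
    c=grab(n,n+'0'); print(n,c['vfov'],c['cx'],c['cy'],ray(c,c['cx'],c['cy']))
print(bot.sense())
E
```

```text
pics
scene 51.89888874784182 255.80016302476045 187.74716973769617 (array([ 964.11189826,  512.68603786, 1160.63406911]), array([-0.33602214, -0.47127819, -0.81546673]))
top 50.12021549280078 262.34041392895364 189.11822117145024 (array([ 451.68053177,  -69.10638547, 1281.96584166]), array([ 0.08855472, -0.01315055, -0.9959845 ]))
wrist 62.45733673292873 252.92981785673783 195.10613847038064 (array([ 86.81735375, 522.37141447, 373.07602996]), array([ 0.25963798, -0.0811082 , -0.96229392]))
{'clock': 0.15, 'joints': array([ 1.20569766e+00,  5.27090021e-02,  1.40144829e+00,  1.55321200e-05,
        1.68862551e+00, -7.03401212e-02]), 'qd': array([-0.00104428, -0.00122281, -0.00253447,  0.00041789, -0.00051375,
        0.00050741]), 'joint_torque': array([ 8.90808205e-04, -3.81953895e+01, -3.60423124e+01, -5.81633208e-05,
        4.63678720e-03, -2.75608294e-06]), 'position': array([152.43259016, 502.15417658, 230.67886849]), 'eef_rot': array([ 0.69934502,  0.10342571,  0.69953745, -0.10424504]), 'contact_force': array([ 0.71516579, -0.18088463, -0.01554066]), 'wrist_torque': array([ 0.04983098, -0.00723311, -0.04497679]), 'width': 1.002230211083967}
```

View pics/scene0.png

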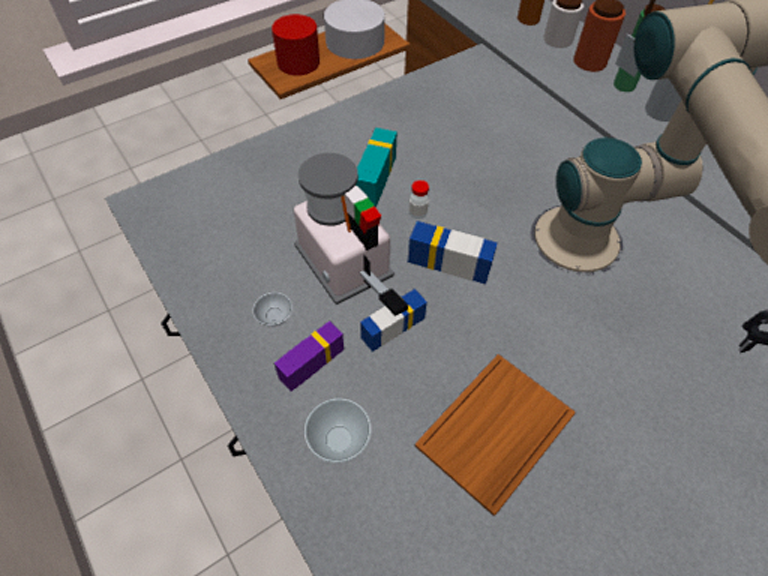

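View pics/top0.png

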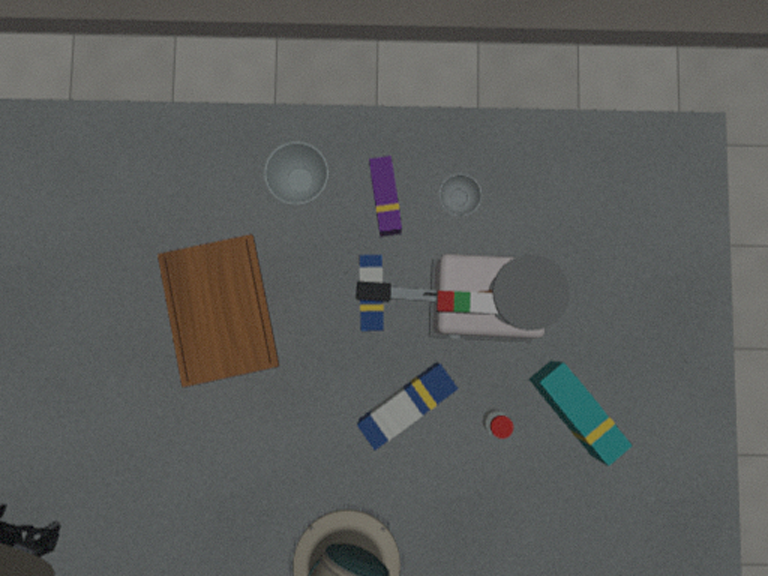

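The pictures show four cartons. In the 768x576 top picture they are small blue under the lever (371,293), larger blue (408,406), purple (385,195) and turquoise (582,412). The small blue one fits, because it is the smaller of the non-purple, non-turquoise ones and lies crosswise under the pad. The board is at (218,310), the bowl at (297,173), the strainer at (460,195) and the jar at (498,425). Next I enlarge a crop to confirm.

Run:
```python
from h import *
c=ld('top0'); s=ld('scene0')
a=c['img'][160:235,215:370]; b=s['img'][90:245,180:340]
a=cv2.resize(a,(775,375),interpolation=cv2.INTER_CUBIC)
cv2.imwrite('pics/crA.png',a[:,:,::-1]); cv2.imwrite('pics/crB.png',cv2.resize(b,(619,600),interpolation=cv2.INTER_CUBIC)[:,:,::-1])
```

```text
(no output)
```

View pics/crA.png

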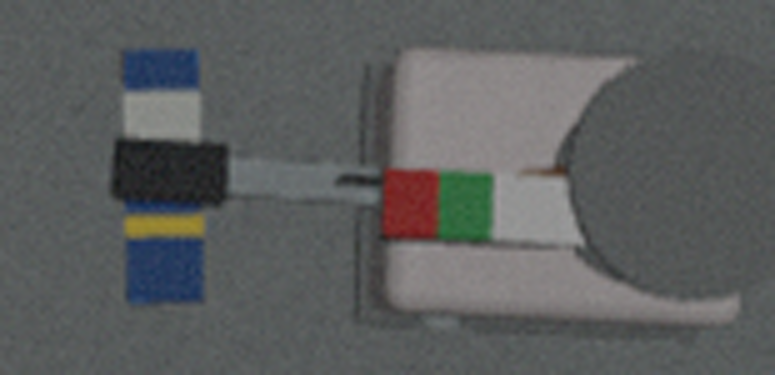

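View pics/crB.png

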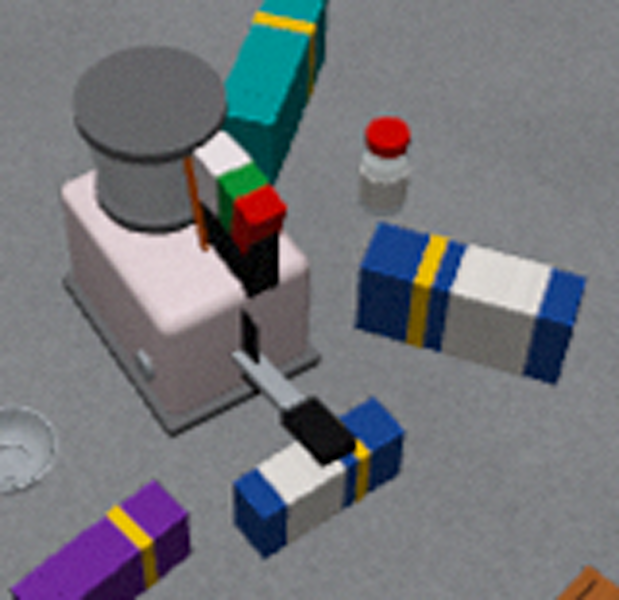

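The crop confirms it: small blue carton with a white panel and yellow stripe under the black pad, orange pointer in the white part. Next I measure.

Run:
```python
from h import *
np.set_printoptions(precision=1,suppress=True)
c=ld('top0'); s=ld('scene0')
A=lambda x,y:((x+.5)/5-.5+215,(y+.5)/5-.5+160)
F=lambda x,y:((x+.5)/1.5-.5,(y+.5)/1.5-.5)
P=[at_z(c,*A(*p),70) for p in[(122,50),(197,50),(203,302),(127,302)]]
print('carton',np.array(P),np.mean(P,0),[np.linalg.norm(P[i]-P[(i+1)%4]) for i in range(4)])
L=[at_z(c,*A(*p),112) for p in[(115,140),(228,145),(226,207),(111,199)]]
print('pad',np.array(L),np.mean(L,0))
print('dial green',at_z(c,*A(466,205),255),'red',at_z(c,*A(384,205),255), at_z(c,*A(494,205),255))
B=[at_z(c,*F(*p),15) for p in[(158,254),(252,235),(278,367),(183,386)]]
print('board',np.array(B),np.mean(B,0),[np.linalg.norm(B[i]-B[(i+1)%4]) for i in range(4)])
B2=[at_z(s,*F(*p),15) for p in[(500,354),(575,411),(494,514),(416,444)]]
print('board scene',np.array(B2),np.mean(B2,0))
for n,p,z in[('bowl',(297,173),60),('strainer',(460,195),30),('jar',(502,427),100),('bigblue a',(358,424),70),('b',(434,364),70),('purple',(385,195),60)]: print(n,at_z(c,*F(*p),z))
G=lambda x,y:((x+.5)/3.87-.5+180,(y+.5)/3.87-.5+90)
P=[at_z(s,*G(*p),70) for p in[(234,485),(285,513),(403,431),(371,399)]]
print('carton scene',np.array(P))
print('pad sc',np.array([at_z(s,*G(*p),112) for p in[(281,412),(315,396),(357,437),(322,463)]]))
R=cv2.Rodrigues
from scipy.spatial.transform import Rotation as Ro
q=bot.sense()['eef_rot']; print(Ro.from_quat([q[1],q[2],q[3],q[0]]).as_matrix())
```

```text
carton [[616.6 -14.9  70. ]
 [617.3 -59.4  70. ]
 [467.9 -65.4  70. ]
 [467.2 -20.7  70. ]] [542.3 -40.1  70. ] [np.float64(44.59444413951461), np.float64(149.58443947047658), np.float64(44.70423142684982), np.float64(149.50196517581986)]
pad [[558.9 -13.8 112. ]
 [557.1 -78.4 112. ]
 [521.6 -77.8 112. ]
 [525.1 -12.1 112. ]] [540.7 -45.5 112. ]
dial green [ 515.9 -197.1  255. ] red [ 515.2 -156.   255. ] [ 516.1 -211.2  255. ]
board [[618.6 401.4  15. ]
 [661.5 209.5  15. ]
 [390.9 147.3  15. ]
 [350.  338.   15. ]] [505.2 274.   15. ] [np.float64(196.59049182190347), np.float64(277.67415680965394), np.float64(195.03288001877965), np.float64(275.92475959870063)]
board scene [[388.9 151.7  15. ]
 [346.8 339.6  15. ]
 [619.2 402.3  15. ]
 [661.2 212.9  15. ]] [504.  276.6  15. ]
bowl [782.1 113.4  60. ]
strainer [ 750.  -220.1   30. ]
jar [ 288.2 -293.5  100. ]
bigblue a [286.3 -19.9  70. ]
b [ 403.5 -166.1   70. ]
purple [740.1 -64.9  60. ]
carton scene [[617.5 -56.6  70. ]
 [597.2 -10.6  70. ]
 [467.7 -21.8  70. ]
 [471.  -64.   70. ]]
pad sc [[560.  -72.5 112. ]
 [527.3 -70.2 112. ]
 [521.8 -17.4 112. ]
 [560.2 -12.6 112. ]]
[[-0.   0.3  1. ]
 [-0.   1.  -0.3]
 [-1.  -0.  -0. ]]
```

View pics/wrist0.png

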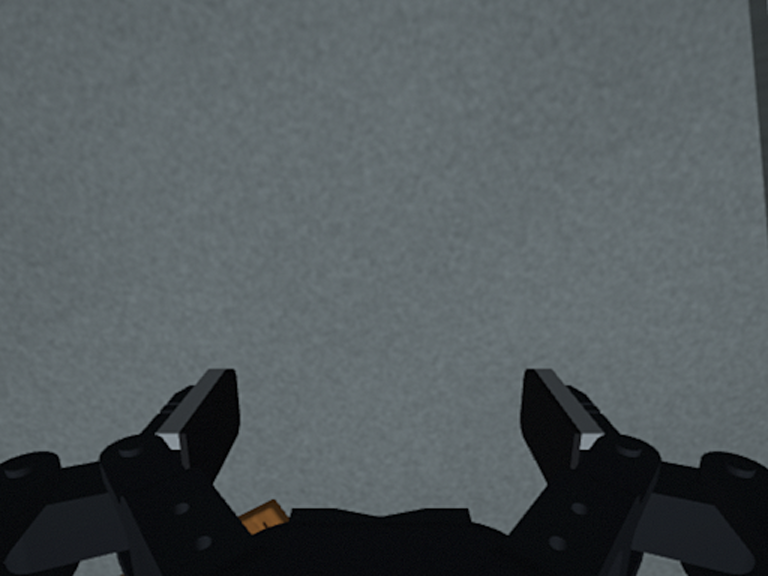

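```bash
cat >> h.py <<'E'
from scipy.spatial.transform import Rotation as Ro
def state():
    s=bot.sense(); q=s['eef_rot']; return s,Ro.from_quat([q[1],q[2],q[3],q[0]]).as_matrix()
def plan(P,yaw=None):
    s,R=state(); d=R.T@(np.array(P)-s['position'])/10
    y0=np.degrees(np.arctan2(R[1,1],R[0,1])); sp=0 if yaw is None else -((yaw-y0+90)%180-90)
    print('t %.2f'%s['clock'],'pos',np.round(s['position'],1),'tilt',np.round(R[2,0],4),'yaw %.1f'%y0,'F',np.round(s['contact_force'],1),'w %.2f'%s['width'])
    print('  tx %.2f ty %.2f tz %.2f spin %.3f'%(*d,np.radians(sp)))
E
python3 -c "
from h import *
plan([606,-37.5,170],92.3)"
```

```text
t 0.15 pos [152.4 502.2 230.7] tilt -1.0 yaw 73.1 F [ 0.7 -0.2 -0. ] w 1.00
  tx 6.11 ty -38.45 tz 59.08 spin -0.335
```

drive_tool(
  deltas=[
    {"gripper":0,"tx":2,"ty":-19,"tz":29,"spin":-0.33},
    {"gripper":0,"tx":2,"ty":-19,"tz":29,"spin":-0.33},
    {"gripper":0,"tx":2,"ty":-19,"tz":29,"spin":-0.33},
    {"gripper":0,"tx":2,"ty":-19,"tz":29,"spin":-0.33},
    {"gripper":0,"tx":2,"ty":-19,"tz":29,"spin":-0.33},
    {"gripper":0,"tx":2,"ty":-19,"tz":29,"spin":-0.33},
    {"gripper":0,"tx":2,"ty":-19,"tz":29,"spin":-0.33},
    {"gripper":0,"tx":2,"ty":-19,"tz":29,"spin":-0.33},
    {"gripper":0,"tx":2,"ty":-19,"tz":29,"spin":-0.33},
  ],
  squeeze=40,
)

```text
clock: 1.05
position: [375.3, 235.3, 210.9]
eef_rot: [0.707, -0.011, 0.707, 0.011]
contact_force: [-0.1, 0.4, 0.4]
width: 1.001
```

```bash
python3 -c "
from h import *
plan([606,-37.5,170],92.3)"
```

```text
t 1.05 pos [375.3 235.3 210.9] tilt -1.0 yaw 91.8 F [-0.1  0.4  0.4] w 1.00
  tx 4.08 ty -28.00 tz 22.19 spin -0.008
```

drive_tool(
  deltas=[
    {"gripper":0,"tx":4,"ty":-28,"tz":22.2,"spin":-0.008},
    {"gripper":0,"tx":4,"ty":-28,"tz":22.2,"spin":-0.008},
    {"gripper":0,"tx":4,"ty":-28,"tz":22.2,"spin":-0.008},
    {"gripper":0,"tx":4,"ty":-28,"tz":22.2,"spin":-0.008},
    {"gripper":0,"tx":4,"ty":-28,"tz":22.2,"spin":-0.008},
    {"gripper":0,"tx":4,"ty":-28,"tz":22.2,"spin":-0.008},
    {"gripper":0,"tx":4,"ty":-28,"tz":22.2,"spin":-0.008},
    {"gripper":0,"tx":4,"ty":-28,"tz":22.2,"spin":-0.008},
    {"gripper":0,"tx":4,"ty":-28,"tz":22.2,"spin":-0.008},
    {"gripper":0,"tx":4,"ty":-28,"tz":22.2,"spin":-0.008},
  ],
)

```text
clock: 2.05
position: [606.2, -33.6, 171.5]
eef_rot: [0.707, -0.016, 0.707, 0.016]
contact_force: [-1.1, -0.0, -0.1]
width: 1.003
```

```bash
python3 -c "
from h import *
grab('wrist','w1')
plan([606,-37.5,30],92.3)"
```

```text
t 2.10 pos [606.1 -33.5 171.9] tilt -1.0 yaw 92.6 F [0.2 0.8 0.7] w 1.00
  tx 14.19 ty -0.40 tz -0.04 spin 0.006
```

View pics/w1.png

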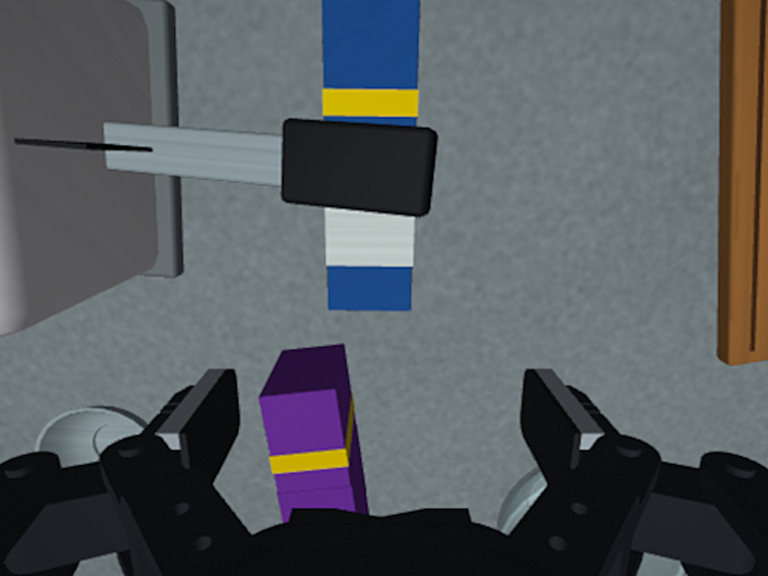

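```bash
python3 -c "
from h import *
np.set_printoptions(precision=1,suppress=True)
c=ld('w1');F=lambda x,y:((x+.5)/1.5-.5,(y+.5)/1.5-.5)
for p,z in [((283,350),0),((345,345),0),((260,397),60),((337,390),60),((328,309),70),((411,309),70),((322,88),70),((418,88),70),((284,119),100),((282,201),100),((437,130),117),((430,214),117)]: print(p,at_z(c,*F(*p),z))
"
```

```text
(283, 350) [671.5 -99.5   0. ]
(345, 345) [665.6 -55.6   0. ]
(260, 397) [ 676.5 -101.5   60. ]
(337, 390) [669.9 -56.   60. ]
(328, 309) [616.7 -61.1  70. ]
(411, 309) [614.7 -16.4  70. ]
(322, 88) [506.5 -65.7  70. ]
(418, 88) [504.4 -20.   70. ]
(284, 119) [523.2 -78.1 100. ]
(282, 201) [557.6 -79.3 100. ]
(437, 130) [525.7 -14.8 117. ]
(430, 214) [558.6 -15.1 117. ]
```

drive_tool(
  deltas=[
    {"gripper":0,"tx":4,"ty":-0.4},
    {"gripper":0,"tx":7,"ty":-0.4},
    {"gripper":0,"tx":10,"ty":-0.4},
    {"gripper":0,"tx":11,"ty":-0.4},
    {"gripper":0,"tx":12,"ty":-0.4},
    {"gripper":0,"tx":13,"ty":-0.4},
    {"gripper":0,"tx":14,"ty":-0.4},
    {"gripper":0,"tx":14,"ty":-0.4},
  ],
)

```text
$.deltas[0]: bad value
```

```bash
python3 -c "
from h import *
grab('wrist','w2')
plan([606,-38.5,30],92.3)"
```

```text
t 2.15 pos [606.2 -33.6 172.1] tilt -1.0 yaw 92.6 F [ 0.5 -0.5 -0.1] w 1.00
  tx 14.21 ty -0.49 tz -0.05 spin 0.006
```

View pics/w2.png

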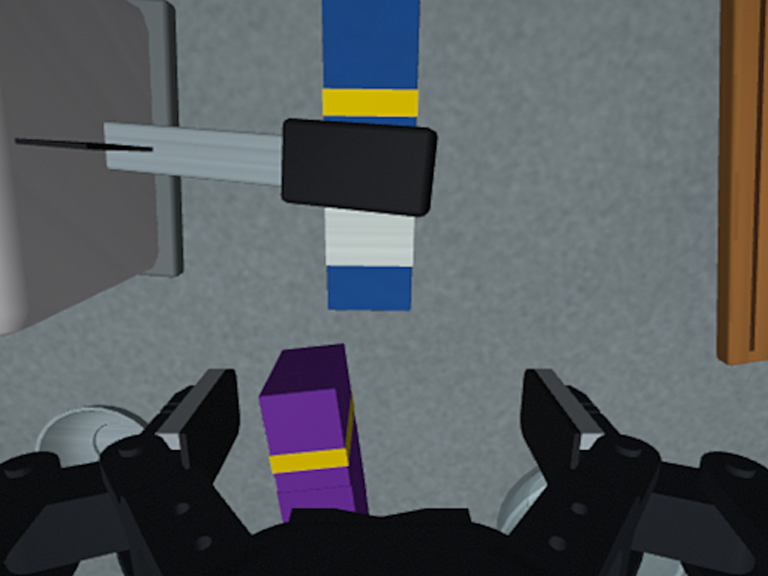

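The move was refused because every key has to be given, so the view is unchanged: carton end at (328–411, 309). I resend it with all keys.

drive_tool(
  deltas=[
    {"gripper":0,"tx":4,"ty":-0.5,"tz":0,"spin":0.006},
    {"gripper":0,"tx":7,"ty":-0.5,"tz":0,"spin":0.006},
    {"gripper":0,"tx":10,"ty":-0.5,"tz":0,"spin":0.006},
    {"gripper":0,"tx":11,"ty":-0.5,"tz":0,"spin":0.006},
    {"gripper":0,"tx":12,"ty":-0.5,"tz":0,"spin":0.006},
    {"gripper":0,"tx":13,"ty":-0.5,"tz":0,"spin":0.006},
    {"gripper":0,"tx":14,"ty":-0.5,"tz":0,"spin":0.006},
    {"gripper":0,"tx":14,"ty":-0.5,"tz":0,"spin":0.006},
  ],
)

```text
clock: 2.95
position: [606.2, -40.5, 30.3]
eef_rot: [0.706, -0.013, 0.708, 0.013]
contact_force: [1.0, 0.5, 0.5]
width: 1.0
```

```bash
python3 -c "
from h import *
grab('wrist','w3')
plan([606,-38.5,30],92.3)"
```

```text
t 3.00 pos [606.6 -40.6  31.1] tilt -1.0 yaw 92.1 F [-0.6  0.6  0.3] w 1.00
  tx 0.11 ty 0.22 tz -0.05 spin -0.003
```

View pics/w3.png

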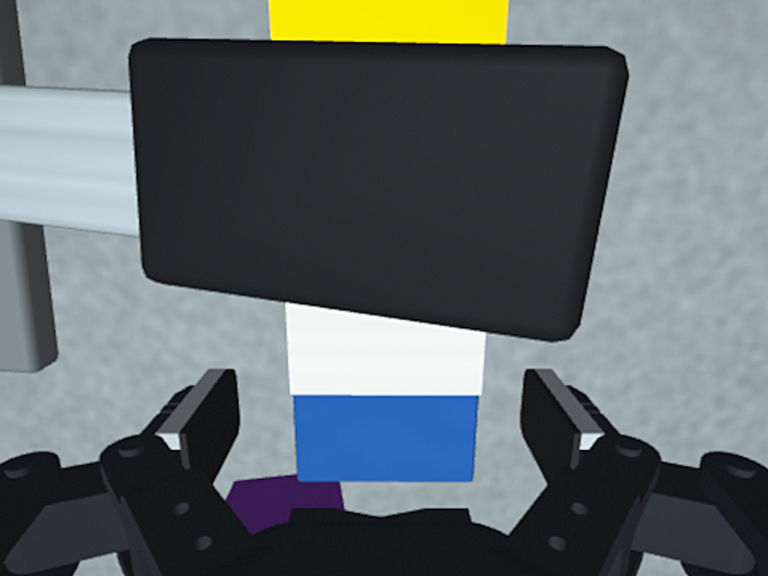

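The carton end (297–475, 480) sits between the pads at columns 238 and 521. I close on it.

drive_tool(
  deltas=[
    {"gripper":1,"tx":0,"ty":0.1,"tz":0,"spin":0},
    {"gripper":1,"tx":0,"ty":0.1,"tz":0,"spin":0},
    {"gripper":1,"tx":0,"ty":0.1,"tz":0,"spin":0},
    {"gripper":1,"tx":0,"ty":0.1,"tz":0,"spin":0},
    {"gripper":1,"tx":0,"ty":0.1,"tz":0,"spin":0},
    {"gripper":1,"tx":0,"ty":0.1,"tz":0,"spin":0},
    {"gripper":1,"tx":0,"ty":0.1,"tz":0,"spin":0},
    {"gripper":1,"tx":0,"ty":0.1,"tz":0,"spin":0},
  ],
  squeeze=40,
)

```text
clock: 3.8
position: [607.2, -39.7, 32.0]
eef_rot: [0.707, -0.013, 0.706, 0.013]
contact_force: [-0.4, 0.7, 6.8]
width: 0.523
```

drive_tool(
  deltas=[
    {"gripper":1,"tx":-0.1,"ty":0.5,"tz":0,"spin":0},
    {"gripper":1,"tx":-0.1,"ty":1.2,"tz":0,"spin":0},
    {"gripper":1,"tx":-0.1,"ty":2,"tz":0,"spin":0},
    {"gripper":1,"tx":-0.1,"ty":3,"tz":0,"spin":0},
    {"gripper":1,"tx":-0.1,"ty":4,"tz":0,"spin":0},
    {"gripper":1,"tx":-0.1,"ty":5,"tz":0,"spin":0},
    {"gripper":1,"tx":-0.1,"ty":6,"tz":0,"spin":0},
    {"gripper":1,"tx":-0.1,"ty":7,"tz":0,"spin":0},
    {"gripper":1,"tx":-0.1,"ty":8,"tz":0,"spin":0},
    {"gripper":1,"tx":-0.1,"ty":9,"tz":0,"spin":0},
    {"gripper":1,"tx":-0.1,"ty":10,"tz":0,"spin":0},
    {"gripper":1,"tx":-0.1,"ty":10.5,"tz":0,"spin":0},
  ],
)

```text
clock: 5.0
position: [602.6, 66.5, 32.1]
eef_rot: [0.707, -0.013, 0.707, 0.014]
contact_force: [0.2, -0.3, -2.0]
width: 0.523
```

```bash
python3 -c "
from h import *
grab('top','t2')
plan([542,70,30],92.3)"
```

```text
t 5.05 pos [602.5  66.9  32.1] tilt -1.0 yaw 92.2 F [ 0.5  1.1 -1.7] w 0.53
  tx 0.21 ty 0.54 tz -6.04 spin -0.002
```

View pics/t2.png

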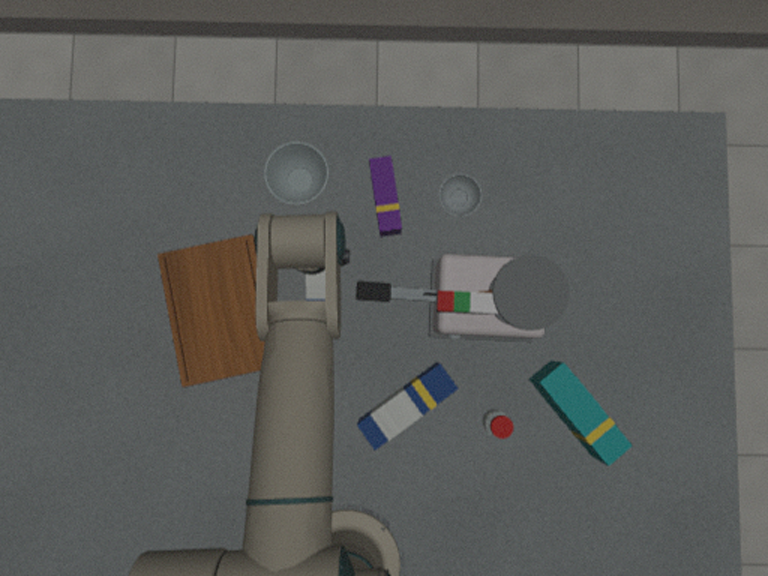

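The carton's white panel shows at (315,287), clear of the lever pad at (374,292). I open, slide to the middle of the carton, and regrip there.

drive_tool(
  deltas=[
    {"gripper":0,"tx":0,"ty":0,"tz":0,"spin":0},
    {"gripper":0,"tx":0,"ty":0,"tz":0,"spin":0},
    {"gripper":0,"tx":0,"ty":0,"tz":0,"spin":0},
    {"gripper":0,"tx":0,"ty":0,"tz":0,"spin":0},
    {"gripper":0,"tx":0,"ty":0,"tz":0,"spin":0},
    {"gripper":0,"tx":0,"ty":0,"tz":0,"spin":0},
  ],
)

```text
clock: 5.65
position: [602.8, 65.1, 32.3]
eef_rot: [0.707, -0.013, 0.707, 0.013]
contact_force: [-0.0, -0.3, -0.5]
width: 1.002
```

```bash
python3 -c "
from h import *
grab('wrist','w4')
plan([539,65,30],92.3)"
```

```text
t 5.70 pos [602.8  65.2  32.3] tilt -1.0 yaw 92.1 F [ 0.1 -1.1  0.2] w 1.00
  tx 0.23 ty 0.22 tz -6.38 spin -0.003
```

View pics/w4.png

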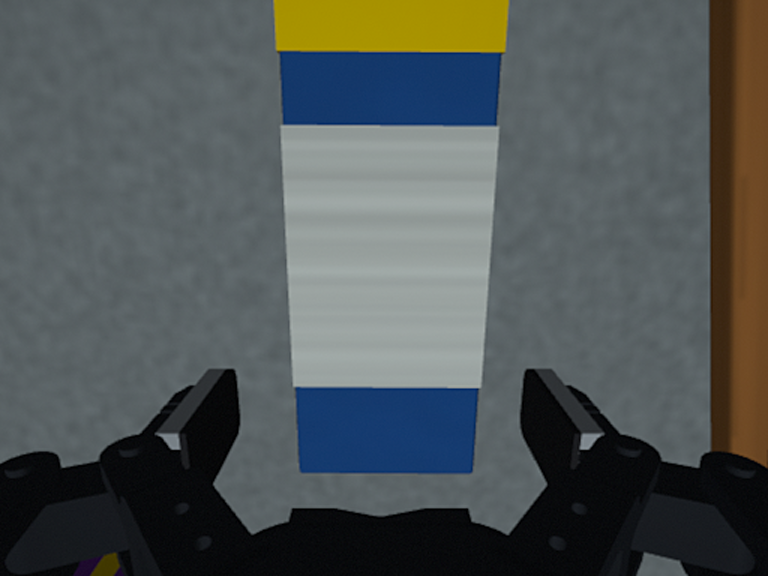

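The carton stands square between the pads, its end at (300–472, 472).

drive_tool(
  deltas=[
    {"gripper":0,"tx":0,"ty":0,"tz":-2,"spin":0},
    {"gripper":0,"tx":0,"ty":0,"tz":-4,"spin":0},
    {"gripper":0,"tx":0,"ty":0,"tz":-5.5,"spin":0},
    {"gripper":0,"tx":0,"ty":0,"tz":-6.4,"spin":0},
    {"gripper":0,"tx":0,"ty":0,"tz":-6.4,"spin":0},
    {"gripper":1,"tx":0,"ty":0,"tz":-6.4,"spin":0},
    {"gripper":1,"tx":0,"ty":0,"tz":-6.4,"spin":0},
    {"gripper":1,"tx":0,"ty":0,"tz":-6.4,"spin":0},
    {"gripper":1,"tx":0,"ty":0,"tz":-6.4,"spin":0},
    {"gripper":1,"tx":0,"ty":0,"tz":-6.4,"spin":0},
    {"gripper":1,"tx":0,"ty":0,"tz":-6.4,"spin":0},
    {"gripper":1,"tx":0,"ty":0,"tz":-6.4,"spin":0},
  ],
  squeeze=40,
)

```text
clock: 6.9
position: [539.1, 62.9, 32.5]
eef_rot: [0.707, -0.013, 0.707, 0.013]
contact_force: [2.7, 0.5, 0.6]
width: 0.518
```

drive_tool(
  deltas=[
    {"gripper":1,"tx":-0.5,"ty":0,"tz":0,"spin":0},
    {"gripper":1,"tx":-2,"ty":0,"tz":0,"spin":0},
    {"gripper":1,"tx":-4,"ty":0,"tz":0,"spin":0},
    {"gripper":1,"tx":-6,"ty":0,"tz":0,"spin":0},
    {"gripper":1,"tx":-6,"ty":0,"tz":0,"spin":0},
  ],
)

```text
clock: 7.4
position: [540.6, 62.9, 96.2]
eef_rot: [0.709, -0.013, 0.705, 0.013]
contact_force: [0.6, -0.3, -3.2]
width: 0.518
```

```bash
python3 -c "
from h import *
grab('scene','s3')
plan([508,275,92],103)"
```

```text
t 7.45 pos [539.6  62.9  94.1] tilt -1.0 yaw 92.1 F [ 0.4  0.1 -3.2] w 0.52
  tx 0.20 ty 21.32 tz -2.37 spin -0.190
```

View pics/s3.png

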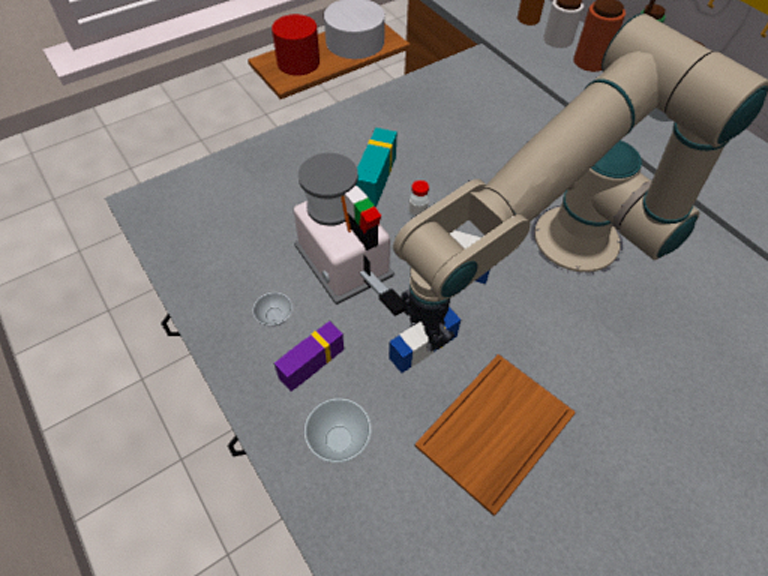

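The carton is held level at (425,340) and the lever is back at rest. Next I carry it to the board.

drive_tool(
  deltas=[
    {"gripper":1,"tx":0,"ty":2,"tz":-0.2,"spin":-0.02},
    {"gripper":1,"tx":0,"ty":5,"tz":-0.6,"spin":-0.05},
    {"gripper":1,"tx":0,"ty":8,"tz":-1,"spin":-0.08},
    {"gripper":1,"tx":0,"ty":11,"tz":-1.4,"spin":-0.11},
    {"gripper":1,"tx":0,"ty":14,"tz":-1.7,"spin":-0.14},
    {"gripper":1,"tx":0,"ty":17,"tz":-2,"spin":-0.17},
    {"gripper":1,"tx":0,"ty":19.5,"tz":-2.2,"spin":-0.19},
    {"gripper":1,"tx":0,"ty":21,"tz":-2.3,"spin":-0.19},
    {"gripper":1,"tx":0,"ty":21.3,"tz":-2.4,"spin":-0.19},
    {"gripper":1,"tx":0,"ty":21.3,"tz":-2.4,"spin":-0.19},
  ],
)

```text
clock: 8.45
position: [506.6, 274.4, 91.6]
eef_rot: [0.702, -0.08, 0.703, 0.08]
contact_force: [0.2, -0.9, -2.1]
width: 0.524
```

```bash
python3 -c "
from h import *
plan([508,275,48],103)"
```

```text
t 8.45 pos [506.6 274.4  91.6] tilt -1.0 yaw 103.0 F [ 0.2 -0.9 -2.1] w 0.52
  tx 4.36 ty 0.03 tz 0.15 spin 0.000
```

drive_tool(
  deltas=[
    {"gripper":1,"tx":1,"ty":0,"tz":0,"spin":0},
    {"gripper":1,"tx":2,"ty":0,"tz":0,"spin":0},
    {"gripper":1,"tx":3,"ty":0,"tz":0,"spin":0},
    {"gripper":1,"tx":3.6,"ty":0,"tz":0,"spin":0},
    {"gripper":1,"tx":4,"ty":0,"tz":0,"spin":0},
    {"gripper":1,"tx":4.2,"ty":0,"tz":0,"spin":0},
    {"gripper":1,"tx":4.2,"ty":0,"tz":0,"spin":0},
    {"gripper":1,"tx":4.3,"ty":0,"tz":0,"spin":0},
    {"gripper":1,"tx":4.3,"ty":0,"tz":0,"spin":0},
  ],
)

```text
clock: 9.35
position: [507.1, 274.9, 49.6]
eef_rot: [0.703, -0.08, 0.702, 0.08]
contact_force: [0.7, 0.2, -3.2]
width: 0.521
```

drive_tool(
  deltas=[
    {"gripper":1,"tx":0.1,"ty":0,"tz":0,"spin":0},
    {"gripper":1,"tx":0.2,"ty":0,"tz":0,"spin":0},
    {"gripper":1,"tx":0.2,"ty":0,"tz":0,"spin":0},
  ],
)

```text
clock: 9.65
position: [507.1, 274.9, 47.5]
eef_rot: [0.703, -0.08, 0.702, 0.08]
contact_force: [0.0, 0.7, -2.3]
width: 0.52
```

drive_tool(
  deltas=[
    {"gripper":1,"tx":0.1,"ty":0,"tz":0,"spin":0},
    {"gripper":1,"tx":0.1,"ty":0,"tz":0,"spin":0},
  ],
)

```text
clock: 9.85
position: [507.1, 274.9, 47.5]
eef_rot: [0.703, -0.08, 0.702, 0.08]
contact_force: [-3.8, -0.9, 5.7]
width: 0.522
```

Contact reads +5.7 N, so the carton is on the board. I release it and rise.

drive_tool(
  deltas=[
    {"gripper":0,"tx":0,"ty":0,"tz":0,"spin":0},
    {"gripper":0,"tx":0,"ty":0,"tz":0,"spin":0},
    {"gripper":0,"tx":0,"ty":0,"tz":0,"spin":0},
    {"gripper":0,"tx":0,"ty":0,"tz":0,"spin":0},
    {"gripper":0,"tx":0,"ty":0,"tz":0,"spin":0},
    {"gripper":0,"tx":0,"ty":0,"tz":0,"spin":0},
    {"gripper":0,"tx":-3,"ty":0,"tz":0,"spin":0},
    {"gripper":0,"tx":-7,"ty":0,"tz":0,"spin":0},
    {"gripper":0,"tx":-11,"ty":0,"tz":0,"spin":0},
    {"gripper":0,"tx":-14,"ty":0,"tz":0,"spin":0},
    {"gripper":0,"tx":-14,"ty":0,"tz":0,"spin":0},
  ],
)

```text
clock: 10.95
position: [508.8, 275.7, 192.3]
eef_rot: [0.706, -0.079, 0.699, 0.081]
contact_force: [0.4, 0.7, 1.0]
width: 0.998
```

```bash
python3 -c "
from h import *
grab('scene','s4');grab('wrist','w5')
plan([541,-35,187],92.3)"
```

```text
t 11.05 pos [507.1 274.9 186.7] tilt -1.0 yaw 103.0 F [-0.8 -0.4  0.5] w 1.00
  tx -0.04 ty -30.96 tz -3.68 spin 0.187
```

View pics/s4.png

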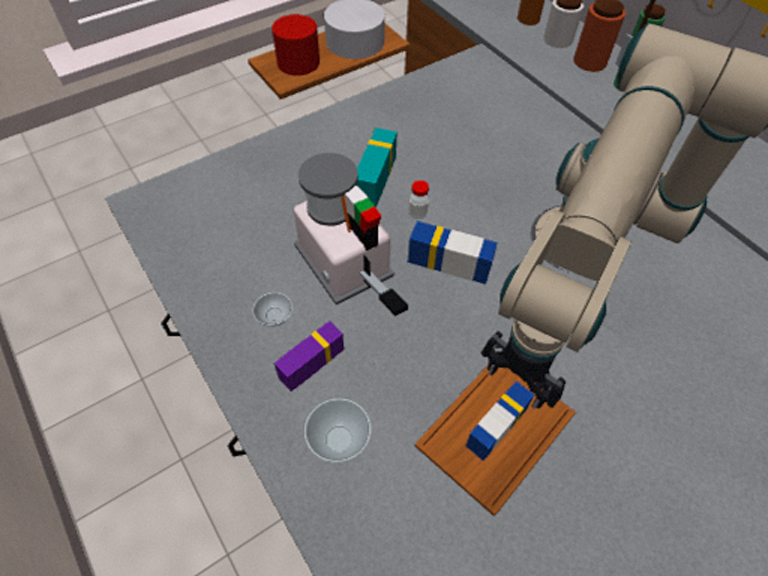

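View pics/w5.png

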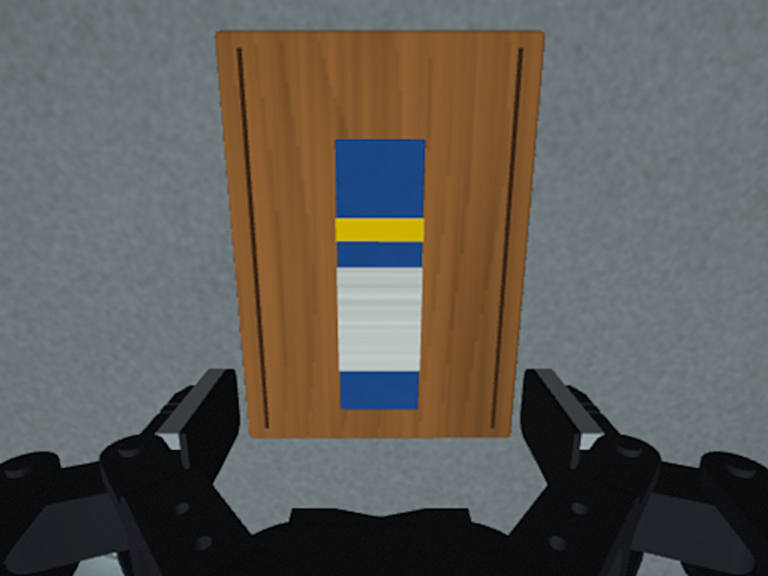

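The carton stands upright on the board, at (500,420) in the scene view and (380,275) in the wrist view. The lever (388,293) is free and the other things are unmoved. Next I go over the pad with the gripper shut.

drive_tool(
  deltas=[
    {"gripper":1,"tx":0,"ty":-31.6,"tz":-3.8,"spin":0.187},
    {"gripper":1,"tx":0,"ty":-31.6,"tz":-3.8,"spin":0.187},
    {"gripper":1,"tx":0,"ty":-31.6,"tz":-3.8,"spin":0.187},
    {"gripper":1,"tx":0,"ty":-31.6,"tz":-3.8,"spin":0.187},
    {"gripper":1,"tx":0,"ty":-31.6,"tz":-3.8,"spin":0.187},
    {"gripper":1,"tx":0,"ty":-31.6,"tz":-3.8,"spin":0.187},
    {"gripper":1,"tx":0,"ty":-31.6,"tz":-3.8,"spin":0.187},
    {"gripper":1,"tx":0,"ty":-31.6,"tz":-3.8,"spin":0.187},
    {"gripper":1,"tx":0,"ty":-31.6,"tz":-3.8,"spin":0.187},
    {"gripper":1,"tx":0,"ty":-31.6,"tz":-3.8,"spin":0.187},
  ],
)

```text
clock: 12.05
position: [540.8, -40.4, 185.5]
eef_rot: [0.706, -0.015, 0.707, 0.015]
contact_force: [-0.2, -0.3, -0.4]
width: 0.001
```

```bash
python3 -c "
from h import *
grab('wrist','w6')
plan([541,-42,125],92.3)"
```

```text
t 12.10 pos [540.9 -40.3 185.8] tilt -1.0 yaw 92.4 F [ 0.5 -0.6  0.1] w -0.00
  tx 6.08 ty -0.18 tz 0.01 spin 0.002
```

View pics/w6.png

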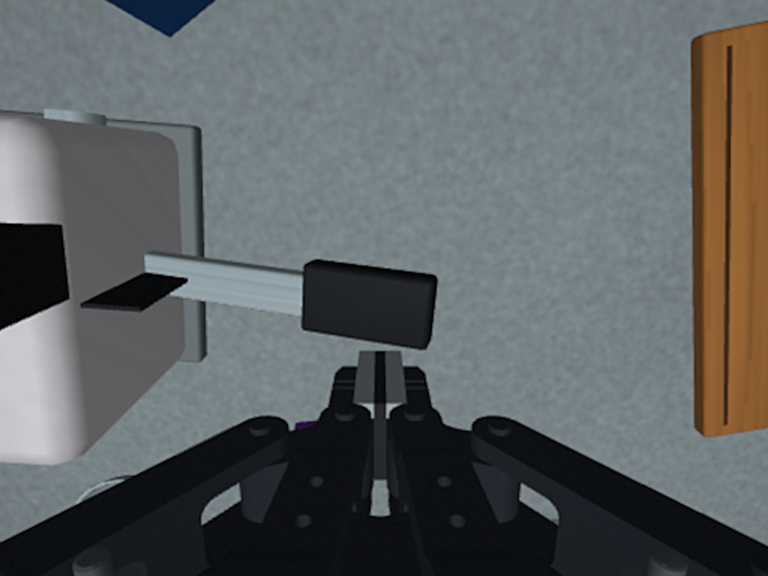

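The shut fingertips (380,352) line up with the pad at (303–437, 262–348). I descend to it.

drive_tool(
  deltas=[
    {"gripper":1,"tx":2,"ty":-0.2,"tz":0,"spin":0},
    {"gripper":1,"tx":4,"ty":-0.2,"tz":0,"spin":0},
    {"gripper":1,"tx":5.5,"ty":-0.2,"tz":0,"spin":0},
    {"gripper":1,"tx":6.5,"ty":-0.2,"tz":0,"spin":0},
    {"gripper":1,"tx":7,"ty":-0.2,"tz":0,"spin":0},
    {"gripper":1,"tx":7.5,"ty":-0.2,"tz":0,"spin":0},
    {"gripper":1,"tx":8,"ty":-0.2,"tz":0,"spin":0},
    {"gripper":1,"tx":8.5,"ty":-0.2,"tz":0,"spin":0},
    {"gripper":1,"tx":9,"ty":-0.2,"tz":0,"spin":0},
    {"gripper":1,"tx":9.5,"ty":-0.2,"tz":0,"spin":0},
    {"gripper":1,"tx":10,"ty":-0.2,"tz":0,"spin":0},
    {"gripper":1,"tx":10,"ty":-0.2,"tz":0,"spin":0},
  ],
)

```text
clock: 13.3
position: [541.7, -43.4, 86.5]
eef_rot: [0.708, -0.014, 0.706, 0.014]
contact_force: [0.0, 2.1, 5.7]
width: 0.0
```

```bash
cat > v.py <<'E'
from h import *
import sys
t=sys.argv[1]
s=grab('scene','s'+t); c=grab('top','t'+t)
cv2.imwrite('pics/c%s.png'%t,np.hstack([cv2.resize(s['img'][105:220,185:290],(548,600),interpolation=cv2.INTER_CUBIC),cv2.resize(c['img'][160:230,280:310],(240,600),interpolation=cv2.INTER_CUBIC)])[:,:,::-1])
plan([541,-42,61],92.3)
E
python3 v.py 7
```

```text
t 13.40 pos [541.7 -43.5  87. ] tilt -1.0 yaw 92.3 F [-0.   2.2  5.3] w -0.00
  tx 2.60 ty 0.15 tz -0.07 spin 0.000
```

View pics/c7.png

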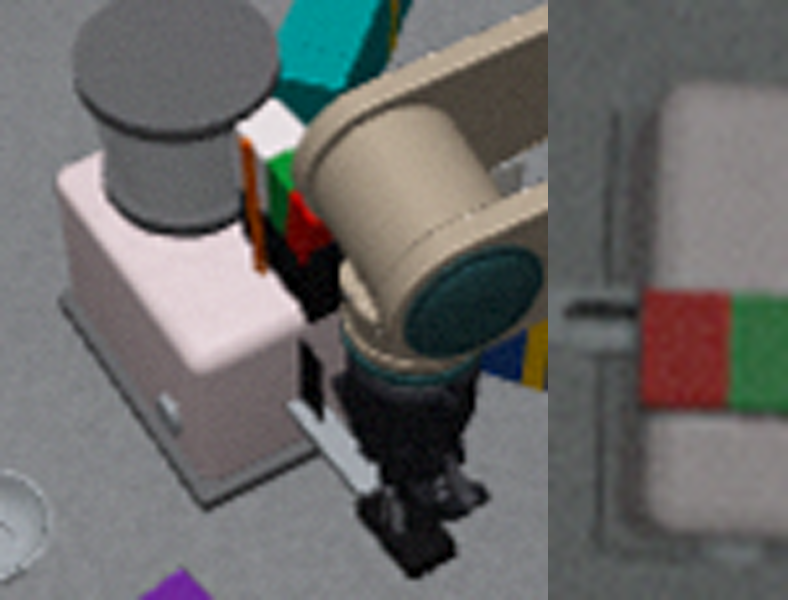

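The pointer is at (247,145), still in the white, and the force is 5.3 N. I press further to z ≈ 62.

drive_tool(
  deltas=[
    {"gripper":1,"tx":0.5,"ty":0.1,"tz":0,"spin":0},
    {"gripper":1,"tx":1,"ty":0.1,"tz":0,"spin":0},
    {"gripper":1,"tx":1.5,"ty":0.1,"tz":0,"spin":0},
    {"gripper":1,"tx":2,"ty":0.1,"tz":0,"spin":0},
    {"gripper":1,"tx":2.2,"ty":0.1,"tz":0,"spin":0},
    {"gripper":1,"tx":2.4,"ty":0.1,"tz":0,"spin":0},
    {"gripper":1,"tx":2.4,"ty":0.1,"tz":0,"spin":0},
  ],
)

```text
clock: 14.1
position: [541.9, -41.9, 63.3]
eef_rot: [0.708, -0.014, 0.706, 0.015]
contact_force: [-0.7, 5.2, 8.6]
width: -0.001
```

```bash
python3 v.py 8
```

```text
t 14.20 pos [541.9 -41.9  63.4] tilt -1.0 yaw 92.3 F [0.3 4.9 7.5] w -0.00
  tx 0.24 ty -0.00 tz -0.09 spin 0.000
```

View pics/c8.png

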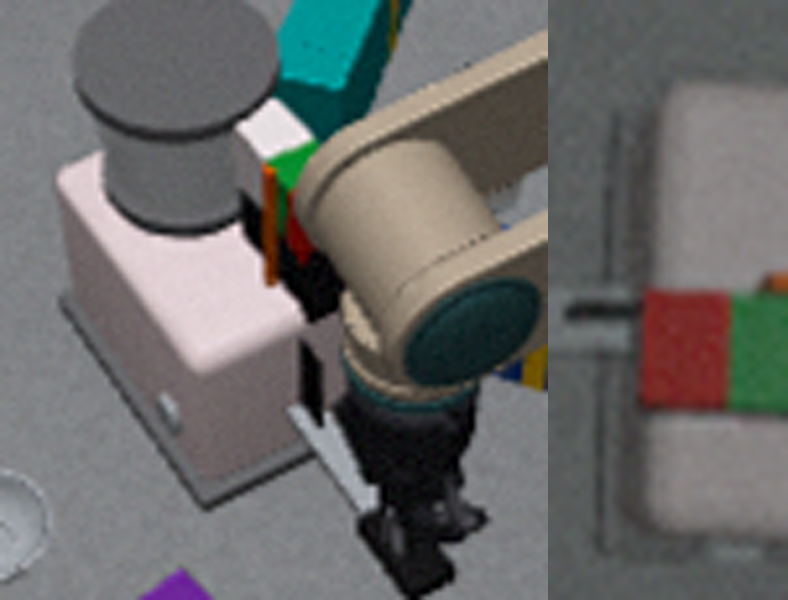

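Run:
```python
from h import *
c=ld('t8')['img'][175:215,270:350]; a=ld('top0')['img'][175:215,270:350]
cv2.imwrite('pics/d8.png',cv2.resize(np.vstack([a,c]),(600,600),interpolation=cv2.INTER_CUBIC)[:,:,::-1])
```

```text
(no output)
```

View pics/d8.png

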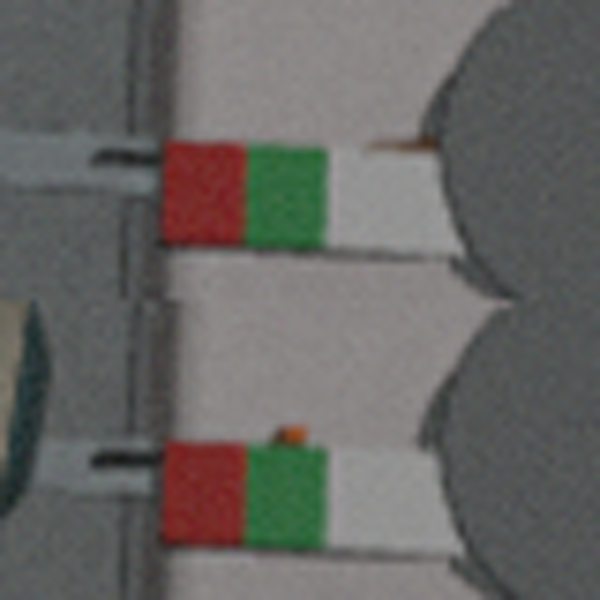

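The orange pointer tip is at about (293,435) in the crop. The green runs from 245 to 328, so the tip is nearly mid-green. I hold briefly to check it is steady.

drive_tool(
  deltas=[
    {"gripper":1,"tx":0,"ty":0,"tz":0,"spin":0},
    {"gripper":1,"tx":0,"ty":0,"tz":0,"spin":0},
    {"gripper":1,"tx":0,"ty":0,"tz":0,"spin":0},
    {"gripper":1,"tx":0,"ty":0,"tz":0,"spin":0},
    {"gripper":1,"tx":0,"ty":0,"tz":0,"spin":0},
    {"gripper":1,"tx":0,"ty":0,"tz":0,"spin":0},
    {"gripper":1,"tx":0,"ty":0,"tz":0,"spin":0},
    {"gripper":1,"tx":0,"ty":0,"tz":0,"spin":0},
  ],
)

```text
clock: 15.0
position: [541.9, -41.9, 63.5]
eef_rot: [0.708, -0.014, 0.706, 0.015]
contact_force: [-0.8, 5.1, 7.9]
width: 0.001
```

```bash
python3 v.py 9
python3 - <<'E'
from h import *
cv2.imwrite('pics/d9.png',cv2.resize(ld('t9')['img'][175:215,270:350],(600,300),interpolation=cv2.INTER_CUBIC)[:,:,::-1])
E
```

```text
t 15.10 pos [541.9 -41.9  63.5] tilt -1.0 yaw 92.3 F [-0.7  4.5  7.3] w -0.00
  tx 0.25 ty -0.01 tz -0.09 spin 0.000
```

View pics/d9.png

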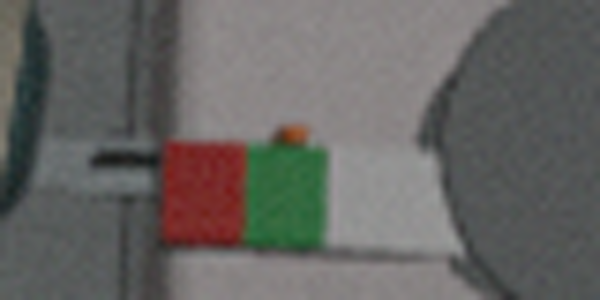

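View pics/s9.png

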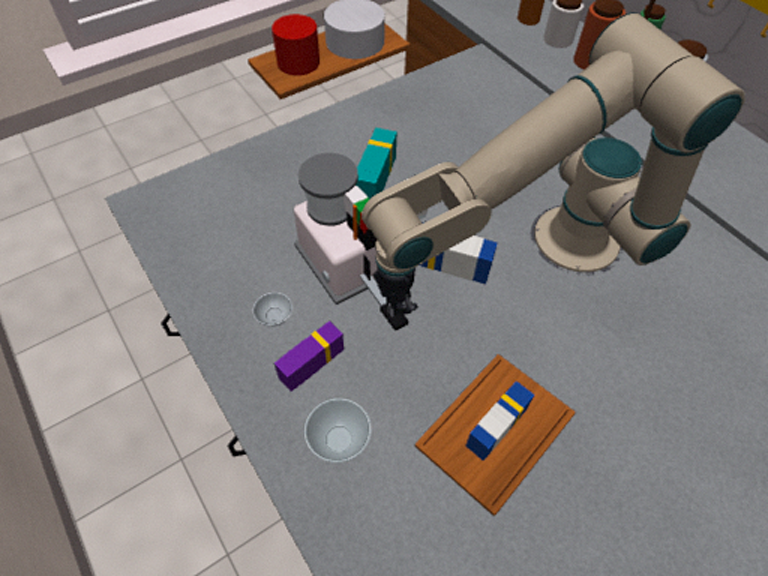

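The pointer is steady in the green at (293,135). The carton stands on the board at (500,420), and the bowl (338,430) and strainer (273,309) are unmoved. I hand in.

```bash
python3 -c "
from station import sign_off
print(sign_off())"
```

```text
the job is handed in; nothing more can be done
None
```

I handed the job in at about 15 s, with the carton on the board and the lever still held in the green.

- **Carton:** I pulled the small blue carton out by its far end, regripped it at the middle, stood it the same way up near the middle of the board and let go. The last picture shows it standing there.
- **Lever:** I pressed the pad with the shut gripper. In the last top view the pointer is close to mid-green, and it stayed put for the 0.9 s I held before handing in. By tool height (63.5 mm) I estimate the lever angle at about 0.275 rad. The push down is 7–8 N, with about 5 N sideways.
- **Other things:** The bowl and strainer are where they were in the last picture. The arm hid the jar in that picture; it was in its place in the one taken after I let go of the carton.

One move call was refused because I left out some keys, so nothing moved then. No check failed or disagreed.

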